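Find the stamped weight tray and push it to the dispatch line

ROBOT

A 6-joint arm with a two-finger parallel gripper is mounted at the origin on the work surface. World frame = base frame: x ahead of the robot, y to its left, z up, the work surface at z = 0. Lengths are in m, angles in degrees, forces in N, time in s.
With the tool pointing down it reaches from about 0.375 to 0.75 m from the base axis. Payload 9 kg.
Tool frame: the origin (TCP) lies where the fingers leave the gripper's body, on its centre line; the fingertips stand 73 mm ahead of it and the grasp point (between the pads) lies 54 mm ahead of it (robot.tip_reach is the distance from the TCP to the fingertips, in m); z points along the fingers, y is the line along which they close (so a half turn about z gives the same grasp; the last joint's range is limited). The gripper opens to 85 mm and grips with 20 to 120 N. Pads are 22 mm wide; open, the fingers measure 114 mm over their backs; the gripper's body (76 mm by 85 mm) begins 54 mm behind the grasp point. The pads swing forward as they close: fully open they stand 13 mm farther back than shut.
Start: joints at [-84.036, 5.964, 5.575, 89.605, 0, 77.527], TCP at [0.19, -0.569, 0.304] pointing down, gripper open.
Joint ranges: [-171.21, 171.21], [-48.23, 106.86], [-62.78, 66.21], [-105.2, 120.99], [-86.42, 89.51], [-180, 180]. Speed limits (degrees/s): [127.2, 127.2, 147.25, 180, 180, 180].

INTERFACE

Orientations are given as [roll, pitch, yaw] about the fixed x, y, z axes, in that order (R = Rz(yaw) Ry(pitch) Rx(roll)).
In Python, from plant import robot gives the robot as it stands. Calls block until the motion is done:
- robot.move_pose(position, orientation): joint-space move of the TCP to a pose.
- robot.line_to(position, vel=0.15, rotation=None, guard=None): straight line of the TCP; rotation=None keeps the orientation; vel is the mean speed in m/s. With guard (N) it stops when the force on the tool has changed by that much, and returns True; else False.
- robot.goto_joints(angles): joint-space move.
- robot.set_gripper(opening): finger opening in m; the grip force is fixed at half the most; returns when the fingers have stopped.
- robot.pause(seconds).
- robot.ik(position, orientation): joint angles nearest the present ones, or None.
- robot.observe(): the state.
- robot.grab_frame(name): name is "side" or "top"; returns the picture (420x560x3 uint8, blue, green, red); there is no depth.
- robot.get_calibration(name): a dict with "vertical_fov" (degrees; the focal length in pixels is half the picture's height over the tangent of half this angle, whatever the lens; pixels are square), "cx", "cy" (the principal point, pixels), "k1" (the pictures are not rectified: a ray, as slopes to the right and down, at radius r is drawn at 1 + k1 r^2 times it, then the intrinsics apply), "rvec" (rotation vector, rad) and "tvec" (3), from world to camera coordinates, as OpenCV has them. Camera axes: x right, y down, z forward; pixel columns grow to the right and rows downward; lengths in m; the calibration is good to about 2 mm. A picture is of the moment at which its call begins. get_calibration takes no time and is no camera call.
A pose or a line that the arm cannot do raises robot.IKError and nothing moves.
- robot.job_done(): hands the job in; it is judged then, once.
The state is a dict: "time": time; "q": joint angles; "qvel": joint speeds; "joint_torque": joint torques, N m; "tool_pos": TCP position; "tcp_rot": TCP orientation; "ft_force": force on the tool from outside, world axes, zero at the start; "torque": the same for the moment, N m; "gripper_width": finger opening in m; "gripper_force": force on a finger pad.
Only numpy, scipy, OpenCV 4.12 (cv2) and the standard library are available. Lean on these libraries where they do the work, as an engineer would, in place of code of your own. Each camera call takes 0.05 s, during which the arm holds its last target. There are 200 camera calls.

TASK

Using the fingertips only, tip up first the tray nearer to the robot and then the farther one: press its right-hand wall from inside against the stop strip so that its left side swings up steeply, to about 65 degrees, showing its underside, and let it back down flat without toppling it. One of the two has a ring stamped underneath: then push that one straight across to the left until it stands flat, square and centred on the dark dispatch line. Left and right are as the robot sees them. Pinch, lift or carry nothing, leave the other tray standing by the stop strip, and do not disturb anything else.

Things in the scene. Friction and masses are not known exactly. Their poses are not given: they have to be found in the camera images.
- tray_stamped: grey plastic open tray, 100 x 100 mm, 45 mm tall, walls 4 mm, weighted floor 6 mm, empty, about 0.3 kg. On its underside (unseen while it stands flat) a white ring 68 mm across with a bar through it is stamped; otherwise like the other. Origin: centre of the underside; z up, x away from the stop strip towards the line. Starts 2 to 14 mm left of the strip, nearer or farther than the other tray.
- tray_plain: grey plastic open tray, 100 x 100 mm, 45 mm tall, walls 4 mm, weighted floor 6 mm, empty, about 0.3 kg. Its underside is blank. Origin: centre of the underside; z up, x away from the stop strip towards the line. Starts 2 to 14 mm left of the strip, nearer or farther than the other tray.
- tray_stamped_stop (a point): middle of the bottom edge of tray_stamped on the stop strip's side, 50 mm from its origin along -x; the tray tips about this edge. Let go below about 75 degrees it drops back flat
- tray_stamped_line (a point): middle of the bottom edge of tray_stamped on the line's side, 50 mm from its origin along +x; it swings up as the tray tips. At 65 degrees the rim above it hangs 110 mm high, almost over the stop strip, so the hand should lean over to the right, about half as far as the tray
- tray_plain_stop (a point): middle of the bottom edge of tray_plain on the stop strip's side, 50 mm from its origin along -x; the tray tips about this edge. Let go below about 75 degrees it drops back flat
- tray_plain_line (a point): middle of the bottom edge of tray_plain on the line's side, 50 mm from its origin along +x; it swings up as the tray tips. At 65 degrees the rim above it hangs 110 mm high, almost over the stop strip, so the hand should lean over to the right, about half as far as the tray
- stop_strip: fixed steel strip on the shelf, right of both trays and running roughly away from the robot, 12 mm wide (its x), 360 mm long (its y), 6 mm high; origin: centre of its underside; x points left to trays and line, y back towards the robot. A tray whose right wall is pressed from inside slides against it, then tips: the right wall leans over the strip
- dispatch_line: dark steel line inlaid flush in the shelf left of the trays, 20 mm wide (x), 400 mm long (y), parallel to the stop strip; origin: its centre, x pointing left, away from the stop strip
- core_pot: small closed brass pot, 30 mm across, 40 mm tall, standing between the trays; leave alone; origin: underside
- cone: heavy chrome hub centring cone, 90 mm across, 70 mm tall, standing on the left, near the robot; leave alone; origin: underside
- scraper: zinc weight scraper lying flat, about 180 x 42 mm, 16 mm tall, right of the trays; leave alone; origin: underside
- cap_tray: green plastic valve cap tray, 120 x 90 x 25 mm, right and far; leave alone; origin: underside
- loose_weight: one grey clip-on weight lying at the far edge of the work, 10 x 46 x 22 mm; leave alone; origin: underside
- clip0: grey clip-on weight standing in the slotted grey steel stand on the left of the shelf, 22 x 11 mm, 26 mm tall; leave alone; origin: underside
- clip1: grey clip-on weight standing in the slotted grey steel stand on the left of the shelf, 22 x 11 mm, 34 mm tall; leave alone; origin: underside
- clip2: grey clip-on weight standing in the slotted grey steel stand on the left of the shelf, 22 x 11 mm, 42 mm tall; leave alone; origin: underside
- clip3: grey clip-on weight standing in the slotted grey steel stand on the left of the shelf, 22 x 11 mm, 50 mm tall; leave alone; origin: underside
- clip4: grey clip-on weight standing in the slotted grey steel stand on the left of the shelf, 22 x 11 mm, 58 mm tall; leave alone; origin: underside
Mind the look-alikes: they are no part of the job. What is shaped like the tray_plain but blue, pink or red is not meant.

How it is judged (in metres and radians):
On the way, in this order (a step that is already met when the one before it is completed fails the run):
1. the nearer tray is tipped up: its bottom edge on the line's side is over 80 mm above the shelf (about 53 degrees) (((y of tray_stamped in the frame of stop_strip above 0 m and height (world z) of tray_stamped_line above 0.08 m) or (y of tray_plain in the frame of stop_strip above 0 m and height (world z) of tray_plain_line above 0.08 m))), for 0.2 s.
2. the nearer tray is back down flat (((y of tray_stamped in the frame of stop_strip above 0 m and (angle between tray_stamped's own z axis and vertical below 0.06 rad and height (world z) of tray_stamped below 0.006 m and linear speed of tray_stamped below 0.03 m/s)) or (y of tray_plain in the frame of stop_strip above 0 m and (angle between tray_plain's own z axis and vertical below 0.06 rad and height (world z) of tray_plain below 0.006 m and linear speed of tray_plain below 0.03 m/s)))), for 0.2 s.
3. the farther tray is tipped up in the same way (((y of tray_stamped in the frame of stop_strip below 0 m and height (world z) of tray_stamped_line above 0.08 m) or (y of tray_plain in the frame of stop_strip below 0 m and height (world z) of tray_plain_line above 0.08 m))), for 0.2 s.
4. the farther tray is back down flat (((y of tray_stamped in the frame of stop_strip below 0 m and (angle between tray_stamped's own z axis and vertical below 0.06 rad and height (world z) of tray_stamped below 0.006 m and linear speed of tray_stamped below 0.03 m/s)) or (y of tray_plain in the frame of stop_strip below 0 m and (angle between tray_plain's own z axis and vertical below 0.06 rad and height (world z) of tray_plain below 0.006 m and linear speed of tray_plain below 0.03 m/s)))), for 0.2 s.
5. the stamped tray has been pushed onto the dispatch line (x of tray_stamped in the frame of dispatch_line between -0.02 and 0.02 m and y of tray_stamped in the frame of dispatch_line between -0.17 and 0.17 m and angle between the x axis of tray_stamped and the x axis of dispatch_line, either way round below 0.26 rad and angle between tray_stamped's own z axis and vertical below 0.06 rad and height (world z) of tray_stamped below 0.006 m and linear speed of tray_stamped below 0.03 m/s), for 0.2 s.
At the end, for the whole second after the job is handed in: The stamped tray stands flat and at rest with its centre within 20 mm of the dispatch line's centre line, square to it within 15 degrees; the plain tray stands flat and at rest by the stop strip, within 45 mm of where it started (all of step 5 and angle between tray_plain's own z axis and vertical below 0.06 rad and height (world z) of tray_plain below 0.006 m and linear speed of tray_plain below 0.03 m/s and distance of tray_plain from where it was at the start of the episode below 0.045 m and x of tray_plain in the frame of stop_strip below 0.1 m); the robot touches nothing.
It fails at once if tray_stamped is lifted: its bottom edge on the stop strip's side is more than 25 mm above the shelf (height (world z) of tray_stamped_stop above 0.025 m).
It fails at once if tray_plain is lifted: its bottom edge on the stop strip's side is more than 25 mm above the shelf (height (world z) of tray_plain_stop above 0.025 m).
It fails at once if tray_stamped is toppled onto its side (tilted over 83 degrees) (angle between tray_stamped's own z axis and vertical above 1.45 rad).
It fails at once if tray_plain is toppled onto its side (tilted over 83 degrees) (angle between tray_plain's own z axis and vertical above 1.45 rad).
It fails at once if a bystander is disturbed: moved more than 25 mm (distance of any of core_pot, cone, scraper, cap_tray, loose_weight, clip0, clip1, clip2, clip3, clip4 from where it was at the start of the episode above 0.025 m).
It also fails if it takes over 67 s, if anything falls off the work surface, if the arm or the gripper's body presses on something with over 40 N, if the wrist force passes 120 N, or if a joint passes its speed limit or range.

## Working session

There is one attempt and no reset: what is moved stays moved. The work goes in short steps, each a Python script; the robot and the scene stay as the last script left them, time stands still between calls to the robot, and variables do not carry over. Pictures are saved under pics/ and viewed, at most 13 in all, crops included, and the job is handed in when it is done.

```bash
ls; mkdir -p pics
python3 - <<'E'
from plant import robot
import cv2
for n in("top","side"):
    f=robot.grab_frame(n); cv2.imwrite(f"pics/{n}0.png",f); print(robot.get_calibration(n))
s=robot.observe(); print(s["time"],s["tcp_rot"],s["tool_pos"])
E
```

```text
pics
{'vertical_fov': 46.64063347994205, 'cx': 281.64337758814384, 'cy': 209.61202117495475, 'k1': -0.1285886019159429, 'rvec': array([ 2.20660897, -2.15626811,  0.13424523]), 'tvec': array([-0.05041627,  0.56089423,  1.35045981])}
{'vertical_fov': 52.072273079185535, 'cx': 279.67199953666784, 'cy': 208.4057196486102, 'k1': 0.024770002552236586, 'rvec': array([ 0.95352852, -2.44684387,  1.05176271]), 'tvec': array([0.40016883, 0.30010963, 1.00196418])}
0.1 [-1.79932568e+02 -1.57734561e-02  1.84356142e+01] [ 0.18974626 -0.56898815  0.30318951]
```

View pics/top0.png

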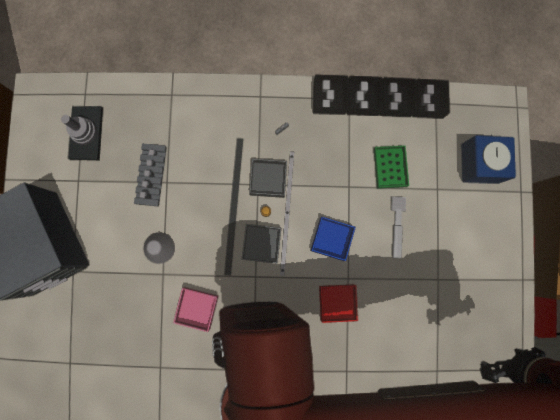

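View pics/side0.png

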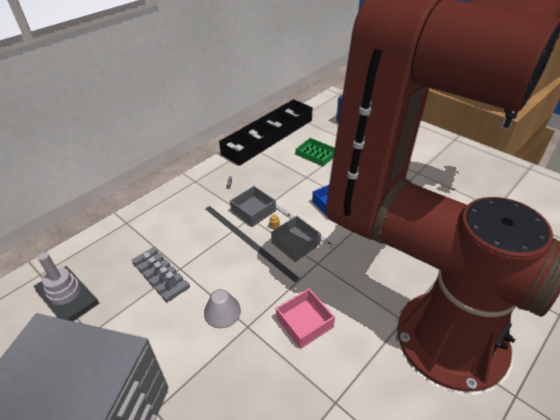

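The top view shows the line from (240,139) to (229,275) and the strip from (291,152) to (283,271). The far tray is around (268,177), the near tray around (262,242) in shadow, and the pot at (265,211). Next I'll enlarge the crop and take masks.

```bash
cat > h.py <<'E'
import numpy as np, cv2
from plant import robot
def cam(n):
    c=robot.get_calibration(n); f=210/np.tan(np.radians(c["vertical_fov"])/2)
    R=cv2.Rodrigues(np.array(c["rvec"]))[0]; K=np.array([[f,0,c["cx"]],[0,f,c["cy"]],[0,0,1.]])
    return K,np.array([c["k1"],0,0,0.]),R,np.array(c["tvec"])
def pix2w(n,uv,z):
    K,d,R,t=cam(n); p=cv2.undistortPoints(np.array(uv,float).reshape(-1,1,2),K,d).reshape(-1,2)
    ray=np.c_[p,np.ones(len(p))]@R; C=-R.T@t
    return C+ray*((z-C[2])/ray[:,2])[:,None]
def w2pix(n,X):
    K,d,R,t=cam(n); return cv2.projectPoints(np.array(X,float).reshape(-1,1,3),cv2.Rodrigues(R)[0],t,K,d)[0].reshape(-1,2)
def ortho(img,n,x0,x1,y0,y1,z,s=0.001):
    "world plane z resampled: row = far->near x, col = left->right (y decreasing)"
    xs=np.arange(x1,x0,-s); ys=np.arange(y1,y0,-s); X,Y=np.meshgrid(xs,ys,indexing="ij")
    uv=w2pix(n,np.stack([X,Y,0*X+z],-1)).reshape(*X.shape,2).astype(np.float32)
    return cv2.remap(img,uv[...,0],uv[...,1],cv2.INTER_LINEAR)
E
python3 - <<'E'
from h import *
img=cv2.imread("pics/top0.png")
print(pix2w("top",[[240,139],[229,275],[291,152],[283,271]],0).round(3))
print(pix2w("top",[[268,177],[262,242]],0.045).round(3))
g=cv2.resize(img[125:290,205:330],None,fx=4.5,fy=3.6*1,interpolation=cv2.INTER_CUBIC)
g=cv2.convertScaleAbs(g,alpha=1.6)
o0=ortho(img,"top",0.36,0.80,-0.2,0.12,0.0);o4=ortho(img,"top",0.36,0.80,-0.2,0.12,0.045)
o=np.hstack([o0,o4]); o=cv2.convertScaleAbs(o,alpha=1.7)
for i in range(0,440,50): cv2.putText(o,f"{0.8-i/1000:.2f}",(0,i+5),0,.35,(0,0,255)); cv2.line(o,(0,i),(8,i),(0,0,255))
for j in range(0,640,20): cv2.line(o,(j,0),(j,6),(255,0,0))
cv2.imwrite("pics/o0.png",o)
E
```

```text
[[ 0.77   0.089  0.   ]
 [ 0.374  0.108  0.   ]
 [ 0.735 -0.062  0.   ]
 [ 0.388 -0.046  0.   ]]
[[0.652 0.003 0.045]
 [0.469 0.015 0.045]]
```

View pics/o0.png

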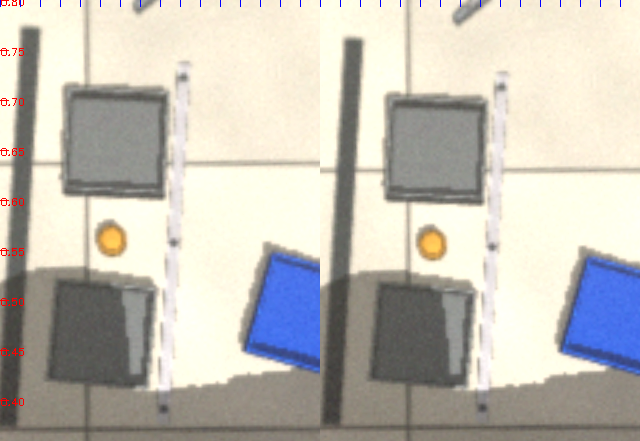

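The map shows the strip, line and both trays square to each other, yawed about 3°. Next I'll fit with masks, check IK for the whole tipping path and go above the near tray.

```bash
cat > fit.py <<'E'
from h import *
def wpt(p): return np.array([0.8-p[1]/1000,0.12-p[0]/1000])
def blobs(m,lo):
    c=[x for x in cv2.findContours(m,cv2.RETR_EXTERNAL,cv2.CHAIN_APPROX_NONE)[0] if cv2.contourArea(x)>lo]
    return [(wpt(r[0]),r[1],wpt(cv2.boxPoints(r).mean(0)),r) for r in map(cv2.minAreaRect,c)]
E
python3 - <<'E'
from fit import *
img=cv2.imread("pics/top0.png")
print("cam",(-cam("top")[2].T@cam("top")[3]).round(3),"side",(-cam("side")[2].T@cam("side")[3]).round(3))
o0=ortho(img,"top",0.36,0.80,-0.2,0.12,0.0); o6=ortho(img,"top",0.36,0.80,-0.2,0.12,0.006); o4=ortho(img,"top",0.36,0.80,-0.2,0.12,0.045)
# line and strip: per-row centres
def rowfit(o,c0,c1,f,rows):
    pts=[]
    for i in rows:
        k=np.flatnonzero(f(o[i,c0:c1].astype(int)))
        if len(k)>5: pts.append([i,c0+(k[0]+k[-1])/2,k[-1]-k[0]+1])
    p=np.array(pts); a,b=np.polyfit(p[:,0],p[:,1],1); print("slope",a,np.degrees(np.arctan(a)),"width",np.median(p[:,2]),"rows",p[0,0],p[-1,0],"y at x=.56",.12-(a*240+b)/1000,"std",np.std(p[:,1]-a*p[:,0]-b))
g=lambda v:v.max(-1)
rowfit(o0,0,50,lambda v:g(v)<70,range(20,435))
# strip: bluish-grey compared with warm tiles
rowfit(o6,150,200,lambda v:(v[:,0]-v[:,2]>-3)&(g(v)>95),range(55,425))
hsv=o4.max(-1); m=((hsv<115)).astype(np.uint8)*255; m[:,:55]=0; m[:,175:]=0; m[:80]=0;m[230:]=0
m=cv2.morphologyEx(m,cv2.MORPH_OPEN,np.ones((7,7)))
for b in blobs(m,2000): print("far",b[0],b[1],b[3][2])
r=o4[273:400,40:165].max(-1); print(np.percentile(r,[5,25,50,75,95]))
m=np.zeros(hsv.shape,np.uint8); sub=o4.max(-1)
m[260:405,40:165]=(sub[260:405,40:165]<62)*255
m=cv2.morphologyEx(m,cv2.MORPH_CLOSE,np.ones((31,31))); m=cv2.morphologyEx(m,cv2.MORPH_OPEN,np.ones((9,9)))
for b in blobs(m,2000): print("near",b[0],b[1],b[3][2])
print("pot",pix2w("top",[265,211],.04).round(3), "cone",pix2w("top",[159,248],.035).round(3),"tip",robot.tip_reach)
E
```

```text
cam [ 0.425 -0.006  1.4  ] side [-0.083  0.646  0.911]
slope -0.04100206573119438 -2.3479301509623864 width 15.0 rows 30.0 430.0 y at x=.56 0.10009331242788551 std 4.059311647582945Traceback (most recent call last):
  File "<stdin>", line 15, in <module>
  File "<stdin>", line 11, in rowfit
IndexError: too many indices for array: array is 1-dimensional, but 2 were indexed
```

```bash
cat > tip.py <<'E'
from h import *
from scipy.spatial.transform import Rotation as Ro
a=np.arctan(0.054); D=np.array([np.cos(a),-np.sin(a),0]); U=np.array([np.sin(a),np.cos(a),0]); Z=np.array([0,0,1.])
S0=U@[.56,-.053,0]+.006      # strip face, left coordinate
LINE=U@[.56,.1012,0]
T={"near":D@[.466,.018,0],"far":D@[.652,.004,0]}
REACH=robot.tip_reach; HALF=.011
def pose(t,s,z,phi,side=-1,sg=-1,reach=None):
    "TCP pose so that the finger's corner (side -1 right, +1 left) lies at (t,s,z), hand leaning phi deg to the right"
    p=np.radians(phi); zt=-np.cos(p)*Z+np.sin(p)*U; xr=np.cos(p)*U+np.sin(p)*Z   # hand's left
    yt=sg*D; xt=np.cross(yt,zt)
    pos=t*D+s*U+z*Z-REACH*zt-side*HALF*xr
    return pos, Ro.from_matrix(np.c_[xt,yt,zt]).as_euler("xyz",degrees=True)
def wall(th,h,shift=0):
    r=np.radians(th); return S0+shift+.006*np.tan(r)+.004*np.cos(r)-h*np.sin(r), h*np.cos(r)+.004*np.sin(r)
E
python3 - <<'E'
from tip import *
print("reach",robot.tip_reach)
for k in T:
  for sg in(1,-1):
    for th in (0,35,65,70):
        s,z=wall(th,.025); p,o=pose(T[k],s,z,.55*th,sg=sg); q=robot.ik(p,o); print(k,sg,th,p.round(3),None if q is None else np.round(q,0))
E
```

```text
reach 0.0726
near 1 0 [ 0.464 -0.027  0.098] [-20. -14. -36.  69.   0.  74.]
near 1 35 [ 0.462 -0.062  0.095] [-33.  -6. -30.  76.  17.  59.]
near 1 65 [ 0.461 -0.083  0.08 ] [-41.   7. -23.  84.  28.  47.]
near 1 70 [ 0.46  -0.084  0.076] [-41.  10. -22.  85.  29.  45.]
near -1 0 [ 0.464 -0.027  0.098] [ -20.  -14.  -36.   69.    0. -106.]
near -1 35 [ 0.462 -0.062  0.095] [ -33.   -6.  -30.   76.   17. -121.]
near -1 65 [ 0.461 -0.083  0.08 ] [ -41.    7.  -23.   84.   28. -133.]
near -1 70 [ 0.46  -0.084  0.076] [ -41.   10.  -22.   85.   29. -135.]
far 1 0 [ 0.65  -0.037  0.098] [-15.  18.  -2.  70.   0.  78.]
far 1 35 [ 0.648 -0.072  0.095] [-24.  24.   3.  76.  18.  68.]
far 1 65 [ 0.647 -0.093  0.08 ] [-31.  34.  10.  85.  31.  57.]
far 1 70 [ 0.647 -0.094  0.076] [-31.  36.  12.  87.  33.  56.]
far -1 0 [ 0.65  -0.037  0.098] [ -15.   18.   -2.   70.    0. -102.]
far -1 35 [ 0.648 -0.072  0.095] [ -24.   24.    3.   76.   18. -112.]
far -1 65 [ 0.647 -0.093  0.08 ] [ -31.   34.   10.   85.   31. -123.]
far -1 70 [ 0.647 -0.094  0.076] [ -31.   36.   12.   87.   33. -124.]
```

```bash
cat >> tip.py <<'E'
def go(t,s,z,phi,side=-1,vel=.1,guard=None):
    p,o=pose(t,s,z,phi,side,sg=1); return robot.line_to(p,vel=vel,rotation=list(o),guard=guard)
def tilt(k,ths,h=.03,shift=0,vel=.04):
    f0=robot.observe()["ft_force"]
    for th in ths:
        s,z=wall(th,h,shift); go(T[k],s,z,.5*th,vel=vel)
        o=robot.observe(); print(th,round(o["time"],2),np.round(np.array(o["ft_force"])-f0,1))
def shot(name):
    f=robot.grab_frame("side"); g=robot.grab_frame("top")
    a=cv2.resize(f[150:280,190:380],None,fx=2.1,fy=3.0*.7); b=cv2.resize(g[130:290,210:350],None,fx=2.6,fy=2.6)
    H=max(a.shape[0],b.shape[0]); P=lambda i:cv2.copyMakeBorder(i,0,H-i.shape[0],0,0,cv2.BORDER_CONSTANT)
    cv2.imwrite(f"pics/{name}.png",cv2.convertScaleAbs(np.hstack([P(a),P(b)]),alpha=1.5)); cv2.imwrite(f"pics/{name}_s.png",f); cv2.imwrite(f"pics/{name}_t.png",g)
E
python3 - <<'E'
from tip import *
t=T["near"]; s=S0+.030
p,o=pose(t,s,.12,0,sg=1); robot.move_pose(list(p),list(o)); robot.set_gripper(.03)
o=robot.observe(); print(o["time"],o["gripper_width"],robot.tip_reach)
go(t,s,.03,0,vel=.1)
tilt("near",[0,10,20,30,40,48,56,64])
shot("n1")
E
```

```text
2.9667 0.030088210154556535 0.0726
0 4.82 [0.5 5.6 1.4]
10 5.23 [2.9 5.1 0.7]
20 5.65 [2.5 5.  1.7]
30 6.06 [2.1 4.  1.1]
40 6.46 [1.5 2.8 4. ]
48 6.8 [2.5 2.5 1.9]
56 7.13 [1.3 1.7 2.6]
64 7.45 [2.  1.8 2.8]
```

View pics/n1.png

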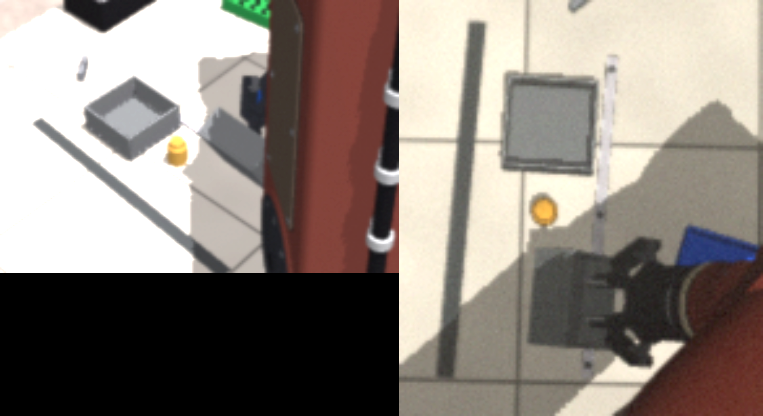

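The near tray is up: the side view shows blank grey underside at montage (205–265,110–180), partly hidden by the arm. In the top view its raised edge is at original (260,245). I'll compare with predicted pixels to get the angle and enlarge the underside.

Run:
```python
from tip import *
for th in (45,52,58,64,70):
    r=np.radians(th); s=S0+.006*np.tan(r)+.1*np.cos(r); z=.1*np.sin(r)
    e=[(T["near"]+k*.05)*D+s*U+z*Z for k in(-1,0,1)]; b=(T["near"]+.05)*D+(S0+.006*np.tan(r))*U
    print(th,"top mid",w2pix("top",e)[1].round(1),"side far-up",w2pix("side",e)[2].round(1),"side far-low",w2pix("side",b)[0].round(1))
f=cv2.imread("pics/n1_s.png")[185:260,270:340]; g=cv2.imread("pics/n1_t.png")[215:275,245:315]
cv2.imwrite("pics/n1z.png",np.hstack([cv2.convertScaleAbs(cv2.resize(f,(390,420)),alpha=2),cv2.convertScaleAbs(cv2.resize(g,(400,420)),alpha=2)]))
```

```text
45 top mid [254.7 242.1] side far-up [279.5 219.1] side far-low [297.1 224.3]
52 top mid [257.4 242.2] side far-up [281.4 215.7] side far-low [296.7 224.5]
58 top mid [259.8 242.4] side far-up [283. 213.] side far-low [296.3 224.9]
64 top mid [262.2 242.5] side far-up [284.7 210.5] side far-low [295.6 225.3]
70 top mid [264.2 242.6] side far-up [286.1 208.5] side far-low [294.6 226. ]
```

View pics/n1z.png

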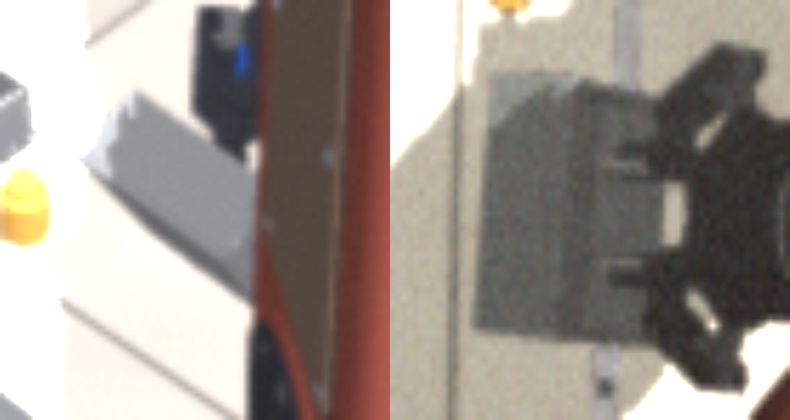

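The raised edge at (260.8,244) matches about 60°. The side camera only grazes the underside, so I'll tip a little further, to about 68°, while the hand still holds it.

Run:
```python
from tip import *
tilt("near",[68,72],vel=.03); robot.pause(.2)
shot("n2")
f=cv2.imread("pics/n2_s.png")[185:260,270:340]; g=cv2.imread("pics/n2_t.png")[215:275,245:315]
cv2.imwrite("pics/n2z.png",np.hstack([cv2.convertScaleAbs(cv2.resize(f,(390,420)),alpha=2),cv2.convertScaleAbs(cv2.resize(g,(400,420)),alpha=2)]))
```

```text
68 7.8 [ 0.  -1.3  0.8]
72 8.05 [-0.  -1.1  1.3]
```

View pics/n2z.png

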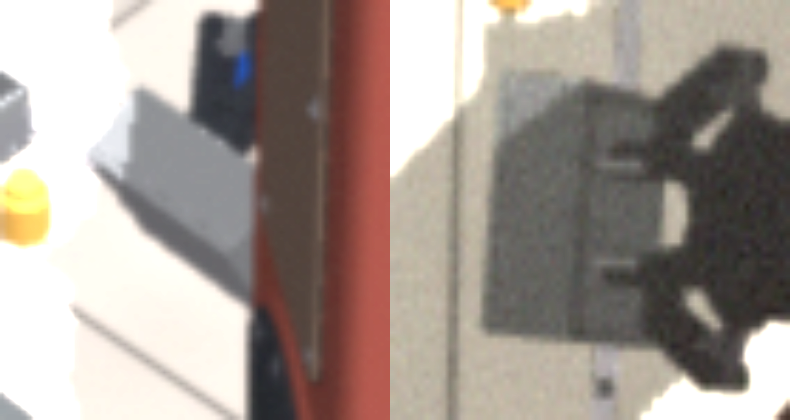

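At about 66° the visible underside (crop band (95,165)–(250,300)) is plain grey with no white. I'll lower it, then tip the far tray.

Run:
```python
from tip import *
tilt("near",[60,48,36,24,12,0],vel=.04)
go(T["near"],S0+.025,.03,0,vel=.05); robot.pause(.4); shot("n3")
go(T["near"],S0+.030,.12,0,vel=.12)
t=T["far"]; s=S0+.030
go(t,s,.12,0,vel=.2); go(t,s,.03,0,vel=.1)
tilt("far",[0,10,20,30,40,48,56,64,72]); robot.pause(.2)
shot("f1")
f=cv2.imread("pics/f1_s.png")[150:250,230:330]; g=cv2.imread("pics/f1_t.png")[140:260,215:315]
cv2.imwrite("pics/f1z.png",np.hstack([cv2.convertScaleAbs(cv2.resize(f,(420,420)),alpha=2),cv2.convertScaleAbs(cv2.resize(g,(350,420)),alpha=2)]))
```

```text
60 8.72 [-1.7 -0.8 -2.9]
48 9.14 [-2.5  0.  -3.9]
36 9.58 [-3.2  1.7 -4.5]
24 10.04 [-4.1  1.7 -1.5]
12 10.51 [-2.5  1.6  0.1]
0 10.97 [-1.6  2.  -1.6]
0 15.88 [0.7 4.2 1. ]
10 16.29 [0.6 6.1 0.9]
20 16.71 [0.2 4.  2.8]
30 17.12 [-0.2  3.8  3.2]
40 17.52 [1.  3.2 4.4]
48 17.86 [-0.2  2.1  4.4]
56 18.19 [0.8 1.1 4.3]
64 18.51 [1.  2.1 3.7]
72 18.81 [-0.   3.3  4.1]
```

View pics/f1z.png

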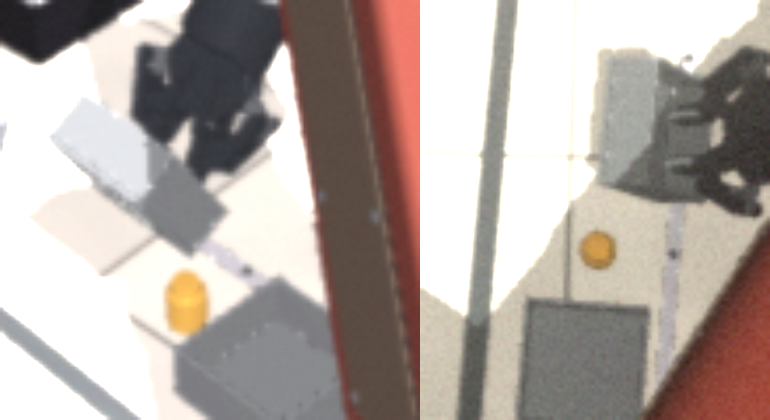

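View pics/n3.png

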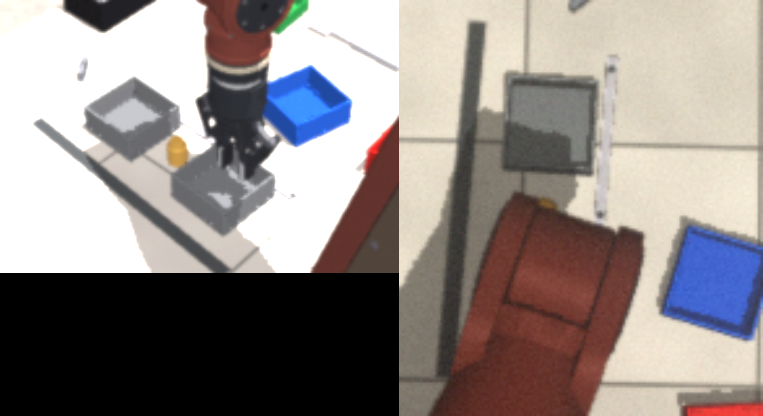

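The near tray is flat again and the far one is up, but its underside is only a thin sliver below the lit wall. I'll estimate its angle from the raised edge (top pixel about 267) and rectify both underside planes.

```bash
cat > under.py <<'E'
from tip import *
def under(k,fn,th,ds=0):
    r=np.radians(th); s0=S0+ds+.006*np.tan(r); img=cv2.imread(fn)
    a,b=np.meshgrid(np.arange(.115,-.03,-.0005),np.arange(-.06,.06,.0005),indexing="ij")  # a along floor, b along D
    X=(T[k]+b)[...,None]*D+(s0+a*np.cos(r))[...,None]*U+(a*np.sin(r))[...,None]*Z
    uv=w2pix("side",X).reshape(*a.shape,2).astype(np.float32)
    return cv2.remap(img,uv[...,0],uv[...,1],cv2.INTER_LINEAR)
E
python3 - <<'E'
from under import *
for th in (50,56,60,64,68,72):
    r=np.radians(th); s=S0+.006*np.tan(r)+.1*np.cos(r)
    e=[(T["far"]+k*.05)*D+s*U+.1*np.sin(r)*Z for k in(-1,0,1)]; b=[(T["far"]+k*.05)*D+(S0+.006*np.tan(r))*U for k in (-1,1)]
    print(th,"top",w2pix("top",e)[1].round(1),"side up near/far",w2pix("side",e)[[0,2]].round(0).tolist(),"low",w2pix("side",b).round(0).tolist())
o=np.hstack([under("near","pics/n2_s.png",66),under("far","pics/f1_s.png",64),under("far","pics/f1_s.png",68)])
cv2.imwrite("pics/u1.png",cv2.convertScaleAbs(o,alpha=1.8))
E
```

```text
50 top [262.1 174.5] side up near/far [[260.0, 202.0], [238.0, 186.0]] low [[277.0, 210.0], [256.0, 195.0]]
56 top [264.5 174.3] side up near/far [[262.0, 199.0], [240.0, 184.0]] low [[276.0, 211.0], [255.0, 196.0]]
60 top [266.1 174.2] side up near/far [[263.0, 198.0], [241.0, 182.0]] low [[276.0, 211.0], [255.0, 196.0]]
64 top [267.6 174.1] side up near/far [[264.0, 196.0], [242.0, 181.0]] low [[276.0, 211.0], [254.0, 196.0]]
68 top [269. 174.] side up near/far [[265.0, 195.0], [242.0, 179.0]] low [[275.0, 212.0], [254.0, 197.0]]
72 top [270.1 174. ] side up near/far [[265.0, 194.0], [243.0, 178.0]] low [[274.0, 212.0], [253.0, 197.0]]
```

View pics/u1.png

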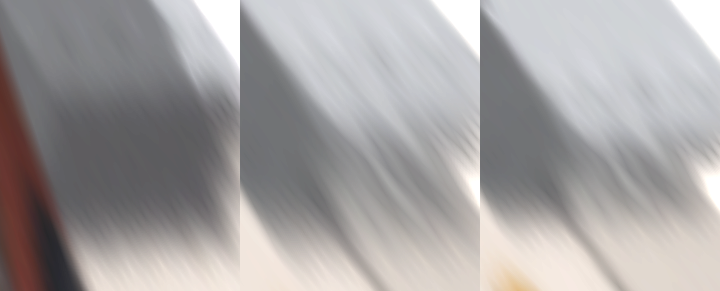

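The near underside is clearly uniform and blank. The far one shows light streaks but at about 64° is too grazing, so I'll tip it a few degrees more and look again.

Run:
```python
from under import *
tilt("far",[75,77.5],vel=.02); robot.pause(.2)
shot("f2")
f=cv2.imread("pics/f2_s.png")[165:225,230:290]
cv2.imwrite("pics/f2z.png",np.hstack([cv2.convertScaleAbs(cv2.resize(f,(480,480),interpolation=cv2.INTER_CUBIC),alpha=1.3),cv2.resize(cv2.convertScaleAbs(under("far","pics/f2_s.png",69),alpha=1.3),(300,480))]))
```

```text
75 19.4 [-2.7 -2.1  3. ]
77.5 19.73 [-2.3 -4.8 -0.8]
```

View pics/f2z.png

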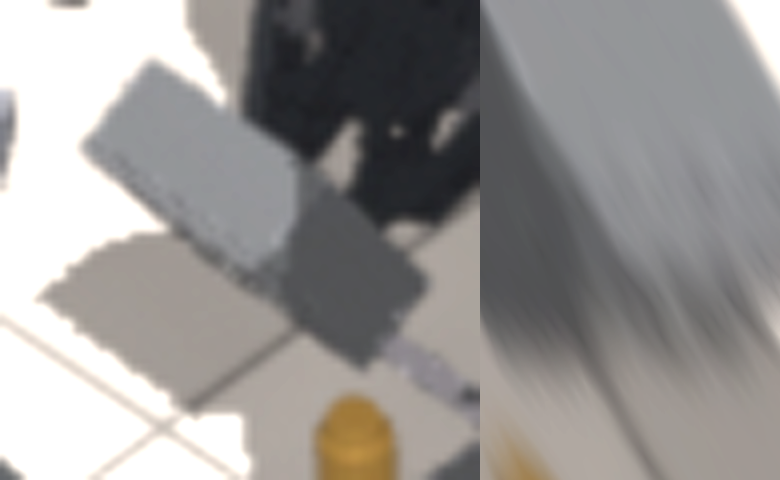

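Forces show the hand starting to brush the tray, so no steeper. The sliver carries light dots, while the near underside was fully blank over its visible length, so the far tray is the stamped one. I'll lower it, push it left with the finger pair inside the left wall, back off and measure.

Run:
```python
from tip import *
tilt("far",[72,60,48,36,24,12,0],vel=.035)
t=T["far"]
go(t,S0+.025,.03,0,vel=.05); robot.pause(.5); shot("f3")
go(t,S0+.030,.015,0,vel=.05)
f0=np.array(robot.observe()["ft_force"])
for s in (S0+.07,LINE+.02,LINE+.044):
    go(t,s,.015,0,side=1,vel=.06); o=robot.observe(); print(round(o["time"],2),np.round(o["ft_force"]-f0,1))
go(t,LINE+.03,.015,0,side=1,vel=.06); go(t,LINE+.03,.16,0,side=1,vel=.15)
go(t,S0-.20,.16,0,vel=.3); robot.pause(.2)
f=robot.grab_frame("top"); cv2.imwrite("pics/p1_t.png",f)
o=np.hstack([ortho(f,"top",0.36,0.80,-0.2,0.2,z) for z in (0,.045)])
cv2.imwrite("pics/p1.png",cv2.convertScaleAbs(o,alpha=1.7)); print(robot.observe()["time"])
```

```text
72 20.35 [-1.5  1.2  2.5]
60 20.75 [ 0.4 -0.5 -1.3]
48 21.2 [-1.   1.7 -4.4]
36 21.68 [-1.7  2.6 -2.5]
24 22.18 [-0.3  3.  -1.6]
12 22.69 [-0.9  3.9 -1.5]
0 23.21 [-1.5  4.   0.2]
25.29 [-1.  -0.4  0.5]
27.07 [-0.5  0.2 -0.5]
27.62 [-0.6 -1.   0.7]
30.7083
```

View pics/p1.png

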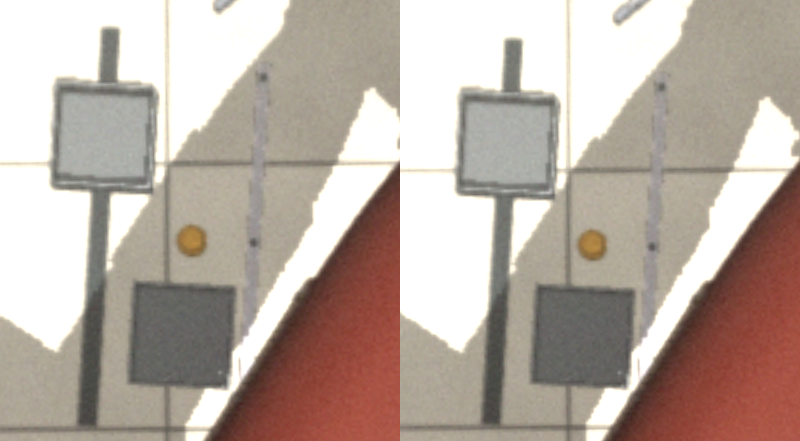

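The far tray stands square on the line, centred at about y 0.093 against the line's 0.097. The near tray is flat within a few millimetres of its start, and the hand is clear.

```bash
python3 -c "
from plant import robot
print(robot.job_done())"
```

```text
the job is handed in; nothing more can be done
None
```

The job is handed in (no verdict came back): both trays were tipped and set down flat, and the farther tray was pushed onto the dispatch line, about 4 mm off centre and square; I took it as stamped mainly because the nearer underside was clearly blank, as its own mark showed only as faint light dots.

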